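# Re-rack the hand weights by size

## Task

Move the four dumbbells from the plain rack into the cradles of the other rack, each into the cradle of its own size (largest dumbbell in the largest cradle, and so on down), fully seated with its handle along the cradle. Work from the largest dumbbell down to the smallest, finishing and letting go of each before the next, set each one down rather than dropping it, and leave the bottle and the cork block where they are.

Things in the scene. Friction and masses are not known exactly. Their poses are not given: they have to be found in the camera images.
- db_xs: smallest of 4 loose hex dumbbells (black heads, steel handle), up to 0.9 kg: 98 mm long; heads 14 mm long, 36 across flats, 42 across corners; handle 70 mm long, 22 thick. Origin: middle of the handle; x along it; z up. Starts on a flat in a row (any order, 94 mm apart) on the plain rack: shelf at z 30 mm, strips under the heads at 38, end arches 205 mm from the rack's middle, 63 high
- cradle_xs: smallest of 4 white plastic cradles fixed on the other rack (any order, 94 mm apart): 124 mm (x, the handle direction) by 47 (y). Origin: middle of its underside, on the shelf at z 30 mm. Pads 10 mm thick under the heads; lips 7 mm higher, side lips 37 mm apart for the head's 21 mm bottom flat, 8 mm play at each end. Seated, db_xs has its origin 28 mm above this one
- db_s: second smallest of 4 loose hex dumbbells (black heads, steel handle), up to 0.9 kg: 114 mm long; heads 22 mm long, 46 across flats, 53 across corners; handle 70 mm long, 22 thick. Origin: middle of the handle; x along it; z up. Starts on a flat in a row (any order, 94 mm apart) on the plain rack: shelf at z 30 mm, strips under the heads at 38, end arches 205 mm from the rack's middle, 63 high
- cradle_s: second smallest of 4 white plastic cradles fixed on the other rack (any order, 94 mm apart): 140 mm (x, the handle direction) by 53 (y). Origin: middle of its underside, on the shelf at z 30 mm. Pads 10 mm thick under the heads; lips 7 mm higher, side lips 43 mm apart for the head's 27 mm bottom flat, 8 mm play at each end. Seated, db_s has its origin 33 mm above this one
- db_m: second largest of 4 loose hex dumbbells (black heads, steel handle), up to 0.9 kg: 130 mm long; heads 30 mm long, 56 across flats, 65 across corners; handle 70 mm long, 22 thick. Origin: middle of the handle; x along it; z up. Starts on a flat in a row (any order, 94 mm apart) on the plain rack: shelf at z 30 mm, strips under the heads at 38, end arches 205 mm from the rack's middle, 63 high
- cradle_m: second largest of 4 white plastic cradles fixed on the other rack (any order, 94 mm apart): 156 mm (x, the handle direction) by 58 (y). Origin: middle of its underside, on the shelf at z 30 mm. Pads 10 mm thick under the heads; lips 7 mm higher, side lips 48 mm apart for the head's 32 mm bottom flat, 8 mm play at each end. Seated, db_m has its origin 38 mm above this one
- db_l: largest of 4 loose hex dumbbells (black heads, steel handle), up to 0.9 kg: 146 mm long; heads 38 mm long, 66 across flats, 76 across corners; handle 70 mm long, 22 thick. Origin: middle of the handle; x along it; z up. Starts on a flat in a row (any order, 94 mm apart) on the plain rack: shelf at z 30 mm, strips under the heads at 38, end arches 205 mm from the rack's middle, 63 high
- cradle_l: largest of 4 white plastic cradles fixed on the other rack (any order, 94 mm apart): 172 mm (x, the handle direction) by 64 (y). Origin: middle of its underside, on the shelf at z 30 mm. Pads 10 mm thick under the heads; lips 7 mm higher, side lips 54 mm apart for the head's 38 mm bottom flat, 8 mm play at each end. Seated, db_l has its origin 43 mm above this one
- bottle: bystander: upright steel drinking bottle, 68 mm in diameter, 190 mm tall, loose, at the left of the racks; origin at the centre of its underside
- cork_block: bystander: cork exercise block 120 x 230 x 75 mm high, loose, lying at the right of the racks; origin at the centre of its underside, long side along y
Things that resemble listed ones, but are neither listed nor needed, are in the scene too. Leave any green look-alike of the db_s alone.

How it is judged:
By the outcome, as a careful person would: the job done as asked, in the order asked, and still so for the second after the job is handed in, with the robot touching nothing.
It also fails if it takes over 122 s, if anything falls off the work surface, if the arm or the gripper's body presses on something with over 40 N, if the wrist force passes 120 N, or if a joint passes its speed limit or range.

## Robot

A 7-joint arm with a two-finger parallel gripper is mounted at the origin on the work surface. World frame = base frame: x ahead of the robot, y to its left, z up, the work surface at z = 0. Lengths are in m, angles in rad, forces in N, time in s.
With the tool pointing down it reaches from about 0.425 to 0.925 m from the base axis. Payload 6.8 kg.
Tool frame: the origin (TCP) lies on the centre line of the jaws, within the pads' length; the fingertips stand 22 mm ahead of it and the grasp point (between the pads) lies 3 mm ahead of it (robot.tip_reach is the distance from the TCP to the fingertips, in m); z points along the fingers, y is the line along which they close (so a half turn about z gives the same grasp; the last joint's range is limited). The gripper opens to 88 mm and grips with 3 to 60 N. Pads are 20 mm wide; open, the fingers measure 115 mm over their backs; the gripper's body (75 mm by 178 mm) begins 61 mm behind the grasp point.
Start: joints at [-1.384, 0.477, 0.022, 1.555, -0.011, 1.109, -0.083], TCP at [0.196, 0.646, 0.245] pointing down, gripper open.
Joint ranges: [-2.96, 2.96], [-0.34, 2.1], [-1.41, 1.46], [0.24, 2.44], [-1.37, 4.51], [0.17, 1.92], [-2.96, 2.96]. Speed limits (rad/s): [2.39, 2.39, 3.14, 3.14, 3.14, 3.14, 3.14].

## Interface

Orientations are given as a rotation vector (axis times angle).
In Python, from station import robot gives the robot as it stands.
- The arm moves only by the shell command python3 -m creep 'ROWS' [FORCE]. ROWS is text: rows parted by semicolons, each of 5 numbers parted by spaces: the shift along the world's x, y, z in m, then the turn about the world's z in rad, then the opening, from 0 (shut) to 1 (fully open). A call has 1 to 20 rows; each row shifts and turns the commanded pose from where the row before left it; what a row does not reach is not made up. A row lasts 1/10 s, in which the tool goes at most 50 mm and 8.59 degrees, less where a joint would pass 70% of its speed; a pose out of reach is approached as far as the arm can. A call is refused whole if a number of a shift passes 0.05 or a number of a turn 0.15, either way. A call with a gripper value outside its range is refused whole. The fingers move at their own pace and stop on an object; FORCE is the grip in N (left out, the last holds). Time passes only in rows, so rows that do not move let the fingers close. It gives the time, the measured TCP pose, the force, the opening and the grip force at its end, in the units of the state.
- robot.state(): the state, without advancing time (a new reading comes with each control period).
- robot.grab_frame(name): name is "scene" or "top" or "wrist"; returns (picture, depth): 480x640x3 uint8, red, green, blue; 480x640 float32, m along the optical axis (not along the pixel's ray), 0 where there is no reading.
- robot.camera_model(name): a dict with "fx", "fy", "cx", "cy" (pixels), "R" (3x3) and "t" (3): a world point X has camera coordinates R X + t; the wrist camera has in their place "mount" (4x4, takes a point from camera to tool coordinates, whose origin is the TCP and whose axes are the flange's). Camera axes: x right, y down, z forward; pixel columns grow to the right and rows downward; lengths in m; the calibration is good to about 2 mm. The wrist camera is an equidistant fisheye: a pixel r from the principal point sees the ray r / f radians off the axis. A picture is of the moment at which its call begins: read the wrist's pose just before it. camera_model takes no time and is no camera call.
- robot.job_done(): hands the job in; it is judged then, once.
The state is a dict: "time": time; "joints": joint angles; "qvel": joint speeds; "joint_torque": joint torques, N m; "ee_pos": TCP position; "tcp_rot": TCP orientation; "contact_force": force on the tool from outside, world axes, zero at the start; "torque": the same for the moment, N m; "gripper_width": opening from 0.0 (shut) to 1.0 (fully open); "gripper_force": force on a finger pad.
Only numpy, scipy, OpenCV 4.12 (cv2) and the standard library are available. Lean on these libraries where they do the work, as an engineer would, in place of code of your own. Each camera call takes 0.05 s, during which the arm holds its last target. There are 200 camera calls.

## Working session

There is one attempt and no reset: what is moved stays moved. The work goes in short steps, Python scripts to look and compute and a shell command to move; the robot and the scene stay as the last step left them, time stands still between calls to the robot, and variables do not carry over. Pictures are saved under pics/ and viewed, at most 14 in all, crops included, and the job is handed in when it is done.

```bash
ls; mkdir -p pics; python3 - <<'E'
from station import robot
import cv2,numpy as np
print(robot.state())
for n in("top","scene"):
    p,d=robot.grab_frame(n); cv2.imwrite(f"pics/{n}0.png",p[:,:,::-1]); np.save(f"pics/{n}0.npy",d)
    m=robot.camera_model(n); print(n,m)
E
```

```text
pics
{'time': 0.0, 'joints': array([-1.38412374,  0.47779641,  0.02234616,  1.55642921, -0.01150144,
        1.10934107, -0.08311792]), 'qvel': array([-0.00039859, -0.00077897,  0.0016674 ,  0.00150648, -0.00100092,
        0.00142561,  0.00092003]), 'joint_torque': array([ 6.90370489e-04, -5.82853532e+01,  1.53524403e+00, -2.72611338e+01,
       -5.41986362e-02,  1.70048699e-02,  1.55705870e-04]), 'ee_pos': array([0.19595304, 0.64533631, 0.24369371]), 'tcp_rot': array([-4.61337234e-01, -3.10739914e+00,  2.89169259e-03]), 'contact_force': array([-0.13647826,  0.37546403, -0.73934666]), 'torque': array([ 0.00106462,  0.001719  , -0.01079272]), 'gripper_force': 0.0, 'gripper_width': 0.9993643006469252}
top {'fx': 596.1246137755365, 'fy': 596.1246137755365, 'cx': 319.8444951300865, 'cy': 240.62420486867043, 'R': array([[-0.01139285, -0.99993001, -0.00318949],
       [-0.99723883,  0.01159615, -0.07335014],
       [ 0.07338199,  0.00234501, -0.99730115]]), 't': array([-0.00215498,  0.56517215,  1.67651969])}
scene {'fx': 455.6105549004309, 'fy': 455.6105549004309, 'cx': 324.55847709215095, 'cy': 236.36495507214042, 'R': array([[-0.18443715,  0.98268957,  0.01743955],
       [ 0.58178374,  0.12345966, -0.80391877],
       [-0.79215568, -0.13812644, -0.59448337]]), 't': array([ 0.09367902, -0.24696622,  1.6056113 ])}
```

View pics/top0.png

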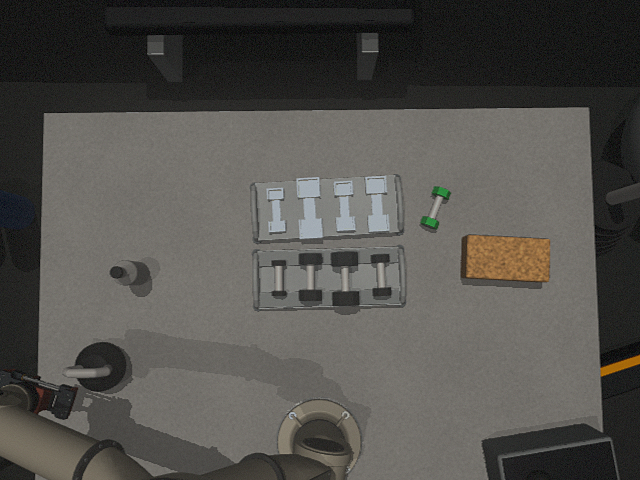

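View pics/scene0.png

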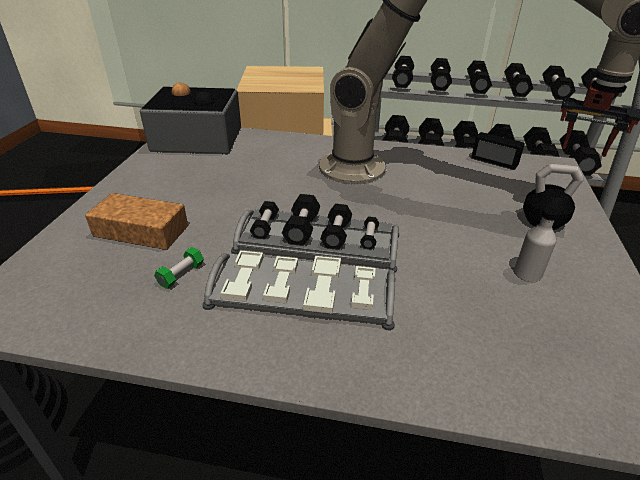

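The top view shows dumbbells from left to right: xs (278,278), m (311,278), l (345,278), s (381,275). The cradles are xs (276,210), l (309,207), s (345,205), m (377,204). Also visible are a green look-alike (435,208), a kettlebell (103,366) and the bottle (122,272). The scene view agrees and adds dumbbells on a background rack at (400–600,70–150), which are off the table.

Candidates for "largest dumbbell": l (345,278), m (311,278), the background-rack dumbbells and the kettlebell. By head size I choose (345,278). Next I measure and take a close crop.

```bash
cat > h.py <<'E'
import numpy as np,cv2
from station import robot
def ray(n,uv,z):
    m=robot.camera_model(n);uv=np.atleast_2d(uv).astype(float)
    d=np.c_[(uv[:,0]-m['cx'])/m['fx'],(uv[:,1]-m['cy'])/m['fy'],np.ones(len(uv))]@m['R']
    c=-m['R'].T@m['t']; return c+d*((z-c[2])/d[:,2])[:,None]
E
python3 - <<'E'
from h import *
p=cv2.imread("pics/top0.png");g=p.max(2)
print("cam",-robot.camera_model('top')['R'].T@robot.camera_model('top')['t'])
def comps(mask,off,z,amin):
    n,l,s,c=cv2.connectedComponentsWithStats(mask.astype(np.uint8))
    for i in range(1,n):
        if s[i,4]<amin: continue
        uv=np.argwhere(l==i)[:,::-1]+off
        w=ray('top',uv,z)[:,:2]; r=cv2.minAreaRect((w*1000).astype(np.float32))
        print(np.round(c[i]+off),s[i,4],np.round(r[0],1),np.round(r[1],1),round(r[2],1))
print("cradles");o=(258,172);comps(g[172:243,258:398]>185,o,.045,60)
print("handles");o=(262,250);comps(g[250:305,262:396]>140,o,.078,20)
print("heads");comps(g[250:308,262:396]<55,o,.09,20)
big=cv2.resize(p[165:315,245:410],None,fx=4,fy=4,interpolation=cv2.INTER_CUBIC)[:600]
cv2.imwrite("pics/crop1.png",big)
E
```

```text
cam [ 0.44056071 -0.01264011  1.7134436 ]
cradles
handles
[381. 275.] 109 [ 466.  -174.3] [63.3 12.5] 2.0
[278. 278.] 120 [459.7 107. ] [11.  65.6] 89.6
[310. 277.] 94 [461.4  19.3] [11.  60.2] 89.4
[345. 279.] 100 [454.8 -75.3] [60.4 11.8] 2.2
heads
[345. 259.] 290 [509.1 -74.1] [70.9 38.2] 89.3
[311. 259.] 182 [510.1  18.6] [59.9 27.3] 89.3
[380. 258.] 120 [ 509.8 -171.7] [21.7 48.9] 3.7
[279. 263.] 60 [500.2 104.5] [35.5 10.9] 89.3
[381. 292.] 130 [ 419.7 -174.5] [46.2 18.9] 89.3
[279. 293.] 60 [418.8 103.6] [38.  10.8] 89.4
[310. 295.] 218 [412.4  19.6] [59.7 27. ] 89.3
[345. 298.] 335 [401.9 -76.6] [67.9 35.1] 89.3
```

View pics/crop1.png

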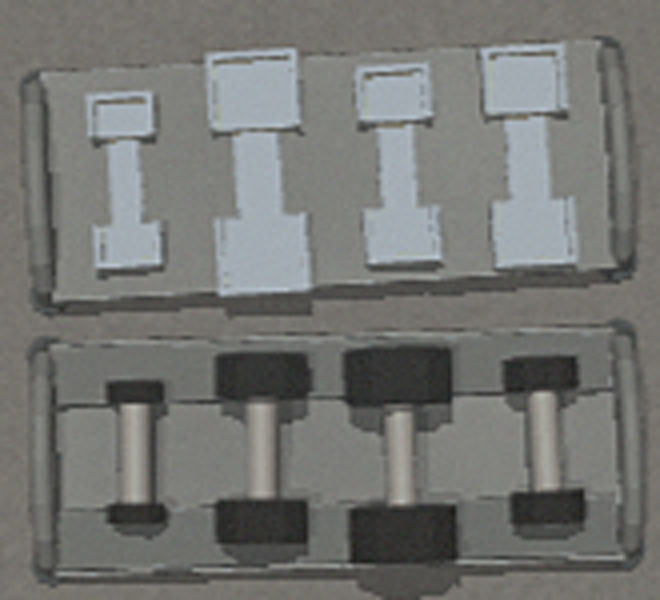

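The crop confirms it: the largest heads are at crop (400,455), i.e. (345,278) in the full image. The largest cradle is at crop (260,170). Now I measure the cradles.

```bash
python3 - <<'E'
from h import *
p=cv2.imread("pics/top0.png");g=p.max(2);d=np.load("pics/top0.npy")
o=(258,172);sub=p[172:246,258:398].astype(int);m=((sub[:,:,0]-sub[:,:,2]>8)&(sub.max(2)>140)).astype(np.uint8)
n,l,s,c=cv2.connectedComponentsWithStats(m)
for i in range(1,n):
    if s[i,4]<60: continue
    uv=np.argwhere(l==i)[:,::-1]+o
    w=ray('top',uv,.044)[:,:2]*1000; r=cv2.minAreaRect(w.astype(np.float32))
    cx=(w[:,0].min()+w[:,0].max())/2
    h=w[w[:,0]>cx+20*0+.25*np.ptp(w[:,0])];lo=w[w[:,0]<cx-.25*np.ptp(w[:,0])]
    a=cv2.minAreaRect(h.astype(np.float32))[0];b=cv2.minAreaRect(lo.astype(np.float32))[0]
    print(np.round(c[i]+o),s[i,4],np.round(r,1) if 0 else [np.round(x,1) for x in r],"ends",np.round(a,1),np.round(b,1),"yaw",np.degrees(np.arctan2(a[1]-b[1],a[0]-b[0])).round(2))
# depth check
mm=robot.camera_model('top')
for u,v in [(345,259),(345,298),(345,279),(309,190),(310,228),(309,208)]:
    z=d[v,u];X=np.array([(u-mm['cx'])/mm['fx']*z,(v-mm['cy'])/mm['fy']*z,z]);print(u,v,np.round(mm['R'].T@(X-mm['t']),4))
s=robot.state();from scipy.spatial.transform import Rotation as R
print(R.from_rotvec(s['tcp_rot']).as_matrix().round(3))
E
```

```text
[308. 187.] 392 [array([716. ,  23.8]), array([55.1, 63.9]), np.float64(3.2)] ends [736.6  25.4] [695.4  23.2] yaw 3.04
[376. 185.] 302 [array([ 722.1, -167.9]), array([59.2, 45.7]), np.float64(89.3)] ends [ 739.2 -166.8] [ 704.9 -169. ] yaw 3.65
[344. 188.] 226 [array([713.2, -75.9]), array([50.9, 37.1]), np.float64(89.3)] ends [727.4 -76.1] [698.9 -75.7] yaw -0.8
[275. 193.] 153 [array([699.8, 117.9]), array([48.2, 28.5]), np.float64(89.3)] ends [711.2 119.2] [688.4 116.5] yaw 6.69
[377. 215.] 525 [array([ 641.4, -171.8]), array([103.7,  57.8]), np.float64(3.2)] ends [ 680.7 -168.5] [ 601.3 -174.1] yaw 4.01
[345. 216.] 415 [array([640.7, -79. ]), array([95. , 52.1]), np.float64(3.8)] ends [676.2 -77.7] [603.8 -81.3] yaw 2.91
[310. 221.] 665 [array([628.5,  19.2]), array([112.8,  64.5]), np.float64(2.7)] ends [671.6  22.1] [585.2  17.3] yaw 3.14
[276. 218.] 324 [array([635.9, 114. ]), array([45.1, 87.9]), np.float64(89.6)] ends [669.9 115.2] [601.9 114.2] yaw 0.83
345 259 [ 0.5083 -0.076   0.1084]
345 298 [ 0.4036 -0.0747  0.1048]
345 279 [ 0.4548 -0.0764  0.0788]
309 190 [0.7083 0.0204 0.0369]
310 228 [0.5989 0.0185 0.0481]
309 208 [0.6577 0.0211 0.0303]
[[-0.957  0.291 -0.   ]
 [ 0.291  0.957 -0.002]
 [-0.    -0.002 -1.   ]]
```

```bash
python3 -m creep '0 0 0.04 0 1;0 0 0.04 0 1;0.03 -0.03 0.01 0.05 1;0.03 -0.03 0 0.05 1;0.03 -0.03 0 0.05 1;0.03 -0.03 0 0.05 1;0.03 -0.03 0 0.05 1;0.03 -0.03 0 0.05 1;0.007 -0.045 0 0.018 1;0.007 -0.045 0 0 1;0.007 -0.045 0 0 1;0.007 -0.045 0 0 1;0.007 -0.045 0 0 1;0.007 -0.045 0 0 1;0.007 -0.045 0 0 1;0.007 -0.045 0 0 1;0.007 -0.045 0 0 1;0.007 -0.045 0 0 1;0.007 -0.045 0 0 1;0.007 -0.045 0 0 1'; python3 -m creep '0 0 0 0 1;0 0 0 0 1'
python3 - <<'E'
from h import *
s=robot.state();print(s['ee_pos'],s['tcp_rot'],s['contact_force'])
p,d=robot.grab_frame('wrist');cv2.imwrite('pics/w1.png',p[:,:,::-1]);np.save('pics/w1.npy',d);np.savez('pics/w1s.npz',p=s['ee_pos'],r=s['tcp_rot'])
print(robot.camera_model('wrist'))
E
```

```text
time: 2.1
ee_pos: [0.4598, -0.0759, 0.3346]
tcp_rot: [-0.037, 3.141, 0.001]
contact_force: [1.1, -0.7, -0.4]
gripper_width: 1.004
gripper_force: 0.0
time: 2.3
ee_pos: [0.4598, -0.0747, 0.3344]
tcp_rot: [0.032, -3.141, -0.0]
contact_force: [-0.2, 0.9, -0.3]
gripper_width: 0.997
gripper_force: 0.0
[ 0.45981216 -0.07474054  0.33440196] [ 3.23588809e-02 -3.14078304e+00 -3.23888818e-04] [-0.1877656   0.85292843 -0.34169815]
{'fx': 371.64829954431775, 'fy': 371.64829954431775, 'cx': 322.08797431599703, 'cy': 237.07453757134198, 'mount': array([[-3.96956529e-04, -9.60696063e-01, -2.77602085e-01,
         7.54130908e-02],
       [ 9.99999907e-01, -4.28838537e-04,  5.41314443e-05,
         9.62645872e-05],
       [-1.71050337e-04, -2.77602037e-01,  9.60696143e-01,
        -1.39058402e-01],
       [ 0.00000000e+00,  0.00000000e+00,  0.00000000e+00,
         1.00000000e+00]])}
```

View pics/w1.png

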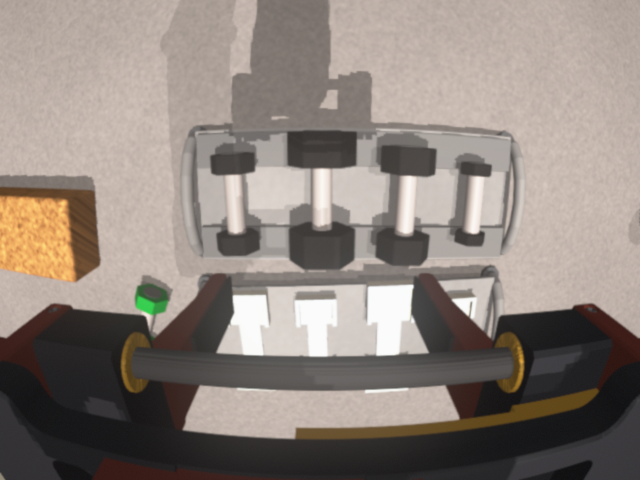

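The wrist view shows the four dumbbells (l handle at (321,195), flanked by s at (235,203) and m at (406,205)). The cradles are partly hidden behind the fingers at (250–480,310).

```bash
cat >> h.py <<'E'
from scipy.spatial.transform import Rotation as Rot
def wray(uv,z,pos,rot):
    m=robot.camera_model('wrist');uv=np.atleast_2d(uv).astype(float)
    a=(uv[:,0]-m['cx'])/m['fx'];b=(uv[:,1]-m['cy'])/m['fy'];th=np.hypot(a,b)+1e-9
    d=np.c_[np.sin(th)*a/th,np.sin(th)*b/th,np.cos(th)]
    T=np.eye(4);T[:3,:3]=Rot.from_rotvec(rot).as_matrix();T[:3,3]=pos;T=T@m['mount']
    d=d@T[:3,:3].T;c=T[:3,3];return c+d*((z-c[2])/d[:,2])[:,None]
def rects(mask,off,f,amin):
    n,l,s,c=cv2.connectedComponentsWithStats(mask.astype(np.uint8))
    for i in range(1,n):
        if s[i,4]<amin: continue
        w=f(np.argwhere(l==i)[:,::-1]+off)[:,:2]*1000;r=cv2.minAreaRect(w.astype(np.float32))
        print(np.round(c[i]+off),s[i,4],[np.round(x,1) for x in r])
E
python3 - <<'E'
from h import *
p=cv2.imread('pics/w1.png');S=np.load('pics/w1s.npz');o=(205,130);sub=p[130:266,205:505]
g=sub.max(2)
for z in (.075,):
    print('handles');rects(g>205,o,lambda u:wray(u,z,S['p'],S['r']),150)
print('heads');rects(g<75,o,lambda u:wray(u,.1,S['p'],S['r']),150)
# far top edge & near top edge of l heads at z=.104
print(wray([[290,131],[355,131],[296,226],[347,226]],.104,S['p'],S['r']).round(4))
E
```

```text
handles
[275. 188.] 2116 [array([ 444.5, -126.2]), array([45.3, 61.4]), np.float64(0.7)]
[322. 196.] 819 [array([454.4, -74.8]), array([62. , 15.3]), np.float64(1.4)]
[358. 193.] 2053 [array([451.2, -35.1]), array([60. , 55.6]), np.float64(1.5)]
[443. 186.] 502 [array([438.4,  60.7]), array([41.5, 28.5]), np.float64(29.6)]
[484. 201.] 1556 [array([454. , 115.2]), array([73.5, 40.3]), np.float64(0.4)]
[234. 202.] 723 [array([ 463. , -172.3]), array([64.8, 15.9]), np.float64(2.3)]
[412. 202.] 1149 [array([460.3,  31.8]), array([39.5, 65. ]), np.float64(89.8)]
heads
[321. 145.] 1879 [array([400.3, -76.4]), array([35.3, 67. ]), np.float64(1.1)]
[391. 159.] 505 [array([408.4,  -6.1]), array([21.5, 27.6]), np.float64(83.6)]
[245. 162.] 285 [array([ 414.9, -154.3]), array([17.7, 19.5]), np.float64(89.7)]
[223. 163.] 388 [array([ 415.3, -177.1]), array([19.6, 25.2]), np.float64(2.7)]
[321. 242.] 1752 [array([500.2, -74.5]), array([46.3, 66.1]), np.float64(1.2)]
[240. 240.] 539 [array([ 498.8, -163.7]), array([27.4, 45. ]), np.float64(6.0)]
[397. 243.] 794 [array([499.4,  11.8]), array([38. , 55.5]), np.float64(1.3)]
[465. 236.] 185 [array([488.9,  87.7]), array([33.6, 16.5]), np.float64(81.6)]
[[ 0.3831 -0.1077  0.104 ]
 [ 0.3818 -0.0438  0.104 ]
 [ 0.4797 -0.101   0.104 ]
 [ 0.4786 -0.0486  0.104 ]]
```

```bash
python3 -m creep '-0.005 0 -0.04 0.002 0.8;0 0 -0.045 0 0.8;0 0 -0.045 0 0.8;0 0 -0.045 0 0.8;0 0 -0.04 0 0.8;0 0 -0.025 0 0.8;0 0 -0.015 0 0.8;0 0 -0.005 0 0.8;0 0 0 0 0.8;0 0 0 0 0;0 0 0 0 0;0 0 0 0 0;0 0 0 0 0;0 0 0 0 0;0 0 0 0 0;0 0 0 0 0;0 0 0 0 0' 45
```

```text
time: 4.05
ee_pos: [0.4553, -0.075, 0.0748]
tcp_rot: [-0.038, 3.141, -0.001]
contact_force: [-1.3, -4.4, 2.9]
gripper_width: 0.24
gripper_force: 45.0
```

Gripped (21 mm). I lift, and cross-check the cradle position using the near edges in the wrist view.

```bash
python3 -m creep '0 0 0.02 0 0;0 0 0.03 0 0;0 0 0.04 0 0;0 0 0.03 0 0;0 0 0 0 0'
python3 - <<'E'
from h import *
p=cv2.imread('pics/w1.png');S=np.load('pics/w1s.npz');o=(225,275);sub=p[275:325,225:432]
g=(sub.min(2)>225)
n,l,s,c=cv2.connectedComponentsWithStats(g.astype(np.uint8))
for i in range(1,n):
    if s[i,4]<100: continue
    x,y,w,h=s[i,:4]; row=y+8; xs=np.flatnonzero(l[row]==i); 
    print(s[i],wray([[o[0]+xs[0],o[1]+row],[o[0]+xs[-1],o[1]+row],[o[0]+x+w/2,o[1]+y]],.045,S['p'],S['r']).round(4))
cv2.imwrite('pics/w1c.png',cv2.resize(sub,None,fx=3.8,fy=3.8))
E
```

```text
time: 4.55
ee_pos: [0.4566, -0.0738, 0.197]
tcp_rot: [-0.04, 3.136, 0.002]
contact_force: [1.0, 0.4, -7.8]
gripper_width: 0.239
gripper_force: 45.0
[ 142   10   46   40 1603] [[ 0.5808 -0.0137  0.045 ]
 [ 0.5808  0.0413  0.045 ]
 [ 0.5695  0.0138  0.045 ]]
[  6  20  38  30 972] [[ 0.5998 -0.1867  0.045 ]
 [ 0.5979 -0.1454  0.045 ]
 [ 0.5873 -0.1646  0.045 ]]
[  70   25   42   25 1026] [[ 0.6038 -0.1066  0.045 ]
 [ 0.6026 -0.0537  0.045 ]
 [ 0.5916 -0.0796  0.045 ]]
```

View pics/w1c.png

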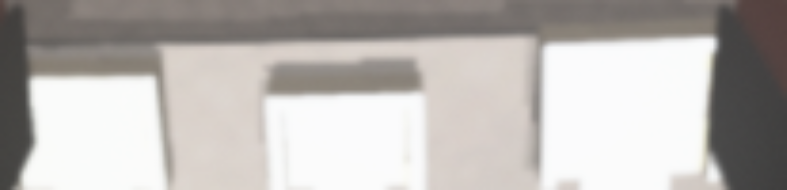

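The crop shows near edges of m (left), s (centre) and l (right); they agree with the top view within 2 mm.

```bash
python3 -m creep '0.02 0.01 0 0.01 0;0.036 0.017 0 0.018 0;0.036 0.017 0 0 0;0.036 0.017 0 0 0;0.036 0.017 0 0 0;0.024 0.012 0 0 0;0.012 0.005 0 0 0;0 0 -0.03 0 0;0 0 -0.025 0 0;0 0 -0.01 0 0;0 0 0 0 0;0 0 0 0 0'
python3 - <<'E'
from h import *
s=robot.state();print(s['ee_pos'],s['tcp_rot'],s['contact_force'])
p,d=robot.grab_frame('wrist');cv2.imwrite('pics/w2.png',p[:,:,::-1])
p,d=robot.grab_frame('top');cv2.imwrite('pics/t2.png',cv2.resize(p[165:315,245:410],None,fx=3,fy=3)[:,:,::-1])
a=cv2.imread('pics/w2.png')
b=cv2.imread('pics/t2.png');print(a.shape,b.shape)
c=np.zeros((480,800,3),np.uint8);c[:360,:480]=a[100:460,80:560];c[:450,480:800]=b[:,:320];cv2.imwrite('pics/c2.png',c)
E
```

```text
time: 5.75
ee_pos: [0.655, 0.0208, 0.1293]
tcp_rot: [0.083, -3.14, 0.0]
contact_force: [-0.5, -0.8, -7.4]
gripper_width: 0.241
gripper_force: 45.0
[0.65502575 0.02078287 0.12931142] [ 8.31782624e-02 -3.13985810e+00  7.57227659e-05] [-0.52577705 -0.77650489 -7.35645433]
(480, 640, 3) (450, 495, 3)
```

View pics/c2.png

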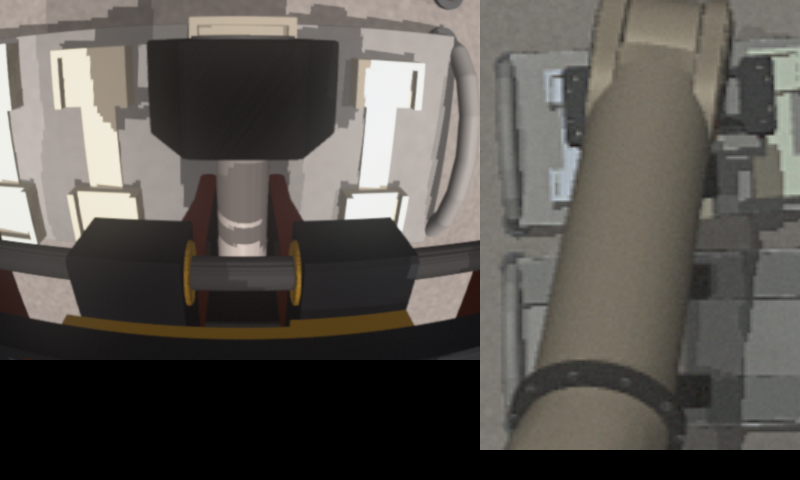

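The wrist view shows the l head (148–338) centred on the cradle behind it (188–298), so it is aligned. I lower it.

```bash
python3 -m creep '0.001 0 -0.025 0 0;0 0 -0.015 0 0;0 0 -0.008 0 0;0 0 -0.004 0 0;0 0 0 0 0;0 0 0 0 0'
```

```text
time: 6.45
ee_pos: [0.6567, 0.0208, 0.0784]
tcp_rot: [-0.083, 3.139, 0.0]
contact_force: [0.8, -0.5, -5.7]
gripper_width: 0.241
gripper_force: 45.0
```

```bash
python3 -m creep '0 0 -0.001 0 0;0 0 -0.001 0 0;0 0 -0.001 0 0;0 0 0 0 0;0 0 0 0 0'
```

```text
time: 6.95
ee_pos: [0.6567, 0.0208, 0.0768]
tcp_rot: [-0.083, 3.139, 0.001]
contact_force: [-5.4, -0.4, 7.4]
gripper_width: 0.238
gripper_force: 45.0
```

On the pads. I release, raise and look.

```bash
python3 -m creep '0 0 0 0 0.3;0 0 0 0 0.4;0 0 0 0 0.5;0 0 0 0 0.5;0 0 0 0 0.55;0 0 0.02 0 0.55;0 0 0.04 0 0.55;0 0 0.045 0 0.6;0 0 0.045 0 0.7;-0.03 0 0.03 0 0.7;-0.04 0 0.02 -0.01 0.7;-0.045 0 0 -0.018 0.8;-0.04 0 0 0 0.8;-0.03 0 0 0 0.8;-0.01 0 0 0 0.8;0 0 0 0 0.8;0 0 0 0 0.8'
python3 - <<'E'
from h import *
s=robot.state();print(s['ee_pos'],s['tcp_rot'],s['contact_force'])
p,d=robot.grab_frame('scene');cv2.imwrite('pics/s3.png',cv2.resize(p[180:340,190:420],None,fx=3,fy=3)[:,:,::-1])
p,d=robot.grab_frame('wrist');cv2.imwrite('pics/w3.png',p[:,:,::-1]);np.savez('pics/w3s.npz',p=s['ee_pos'],r=s['tcp_rot'])
E
```

```text
time: 8.65
ee_pos: [0.4624, 0.0211, 0.2751]
tcp_rot: [-0.04, 3.14, 0.0]
contact_force: [0.7, -1.8, -0.0]
gripper_width: 0.803
gripper_force: 0.0
[0.46243637 0.02112887 0.27510655] [-3.98830803e-02  3.13973700e+00  2.58002306e-04] [ 0.69850878 -1.82348903 -0.01470188]
```

View pics/s3.png

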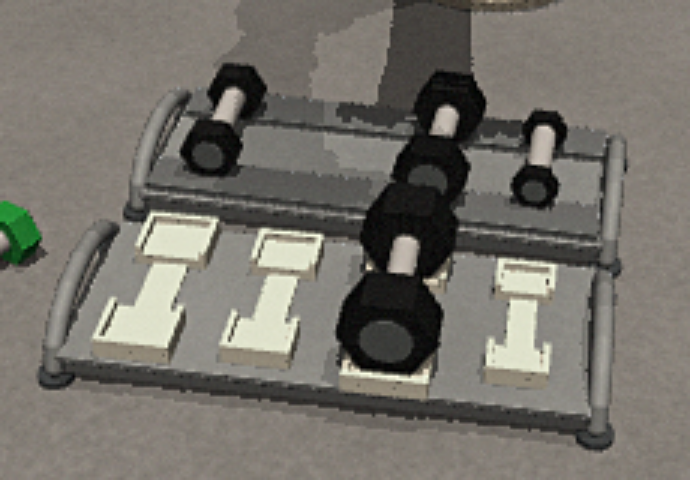

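View pics/w3.png

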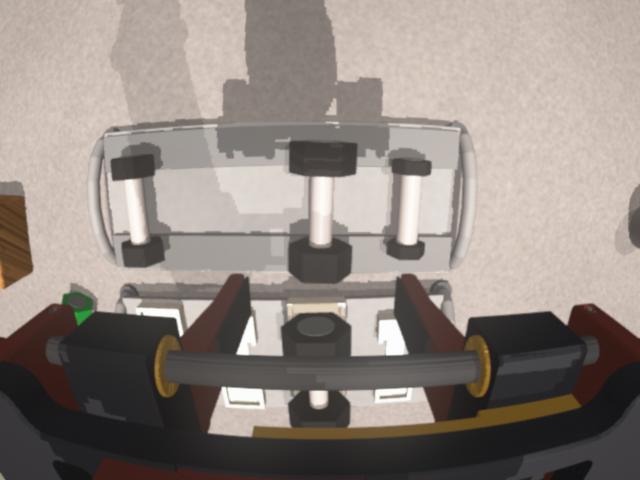

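Scene crop: l sits level in its cradle at (395,290), with lips visible on both sides. In the wrist view the m handle is at (320,208), s at (137,208) and xs at (408,207). I refine m and the others.

```bash
python3 - <<'E'
from h import *
p=cv2.imread('pics/w3.png');S=np.load('pics/w3s.npz')
for nm,(u0,u1),z in(('m',(303,338),.074),('xs',(390,430),.064),('s',(118,158),.069)):
    sub=p[165:250,u0:u1].min(2);print(nm);
    t,mk=cv2.threshold(sub,208,1,0);rects(mk,(u0,165),lambda u:wray(u,z,S['p'],S['r']),150)
sub=p[130:290,285:360].max(2);rects(sub<70,(285,130),lambda u:wray(u,.094,S['p'],S['r']),150)
E
```

```text
m
[322. 208.] 957 [array([459.9,  21.1]), array([63.4, 14.9]), np.float64(1.2)]
xs
[415. 208.] 1481 [array([458.6, 114. ]), array([67.5, 28.1]), np.float64(2.9)]
s
[132. 211.] 864 [array([ 464.4, -180.9]), array([66.4, 29.3]), np.float64(1.2)]
[321. 153.] 1110 [array([407.3,  20.2]), array([23.4, 55.8]), np.float64(0.9)]
[307. 256.] 543 [array([493.9,  11.8]), array([32. , 52.6]), np.float64(37.9)]
```

```bash
python3 -m creep '-0.0015 -0.001 -0.04 -0.002 0.8;0 0 -0.045 0 0.8;0 0 -0.045 0 0.8;0 0 -0.04 0 0.8;0 0 -0.02 0 0.8;0 0 -0.012 0 0.8;0 0 -0.004 0 0.8;0 0 0 0 0.8;0 0 0 0 0;0 0 0 0 0;0 0 0 0 0;0 0 0 0 0;0 0 0 0 0;0 0 0 0 0;0 0 0 0 0;0 0 0 0 0;0 0 0 0 0' 45; python3 -m creep '0 0 0.02 0 0;0 0 0.03 0 0;0 0 0.04 0 0;0 0 0.04 0 0;0 0 0 0 0;0 0 0 0 0'
```

```text
time: 10.45
ee_pos: [0.4596, 0.0199, 0.0687]
tcp_rot: [0.036, -3.141, -0.0]
contact_force: [-0.5, -0.2, 2.4]
gripper_width: 0.241
gripper_force: 44.8
time: 11.05
ee_pos: [0.4592, 0.0202, 0.1984]
tcp_rot: [-0.037, 3.141, 0.001]
contact_force: [0.7, -0.3, -4.6]
gripper_width: 0.241
gripper_force: 44.8
```

```bash
python3 -m creep '0.012 -0.012 0 0.01 0;0.03 -0.03 0 0.018 0;0.034 -0.032 0 0 0;0.034 -0.032 0 0 0;0.034 -0.032 0 0 0;0.034 -0.028 0 0 0;0.02 -0.016 0 0 0;0.008 -0.007 0 0 0;0 0 -0.03 0 0;0 0 -0.03 0 0;0 0 -0.012 0 0;0 0 0 0 0;0 0 0 0 0'
cat > look.py <<'E'
from h import *;import sys
n=sys.argv[1];s=robot.state();print(s['ee_pos'],s['tcp_rot'],s['contact_force'])
p,d=robot.grab_frame('wrist');a=p[:,:,::-1];cv2.imwrite(f'pics/w{n}.png',a);np.savez(f'pics/w{n}s.npz',p=s['ee_pos'],r=s['tcp_rot'])
p,d=robot.grab_frame('scene');b=cv2.resize(p[190:330,190:350] if n!='x' else p,None,fx=2,fy=2)[:,:,::-1]
c=np.zeros((360,800,3),np.uint8);c[:,:480]=a[100:460,80:560];c[:280,480:]=b;cv2.imwrite(f'pics/c{n}.png',c)
E
python3 look.py 4
```

```text
time: 12.35
ee_pos: [0.6656, -0.1689, 0.1269]
tcp_rot: [0.081, -3.14, -0.0]
contact_force: [0.7, 0.4, -2.9]
gripper_width: 0.236
gripper_force: 44.8
[ 0.66557771 -0.16894748  0.12690678] [ 8.06389795e-02 -3.14031282e+00 -3.84781018e-05] [ 0.67102026  0.37343272 -2.90242786]
```

View pics/c4.png

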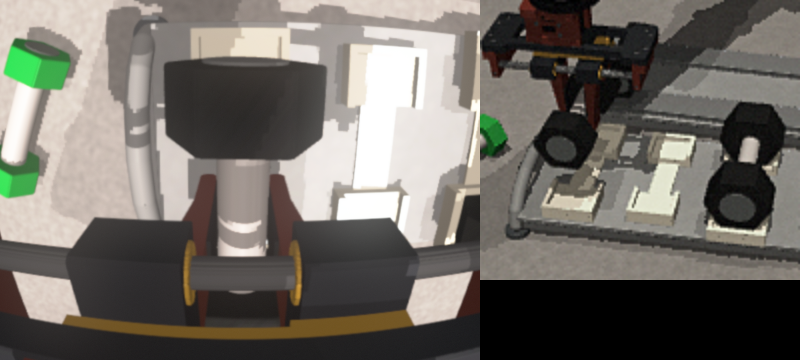

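Cradle edges are at 190–290 and head edges at 164–327 (centre 245), so I need about 2 mm more to −y, then lower.

```bash
python3 -m creep '-0.001 -0.002 -0.025 0 0;0 0 -0.015 0 0;0 0 -0.008 0 0;0 0 -0.005 0 0;0 0 -0.001 0 0;0 0 0 0 0;0 0 0 0 0'; python3 -m creep '0 0 -0.001 0 0;0 0 -0.001 0 0;0 0 0 0 0;0 0 0 0 0'
```

```text
time: 13.15
ee_pos: [0.6651, -0.1713, 0.0734]
tcp_rot: [-0.08, 3.139, -0.0]
contact_force: [0.1, 0.1, -5.3]
gripper_width: 0.242
gripper_force: 44.8
time: 13.55
ee_pos: [0.6649, -0.1711, 0.0709]
tcp_rot: [-0.08, 3.14, -0.0]
contact_force: [-0.1, 0.5, -2.9]
gripper_width: 0.24
gripper_force: 44.8
```

```bash
python3 -m creep '0 0 -0.001 0 0;0 0 -0.0005 0 0;0 0 0 0 0;0 0 0 0 0'
```

```text
time: 13.95
ee_pos: [0.6649, -0.1712, 0.0708]
tcp_rot: [-0.08, 3.14, 0.001]
contact_force: [-2.7, 2.9, 8.1]
gripper_width: 0.238
gripper_force: 44.8
```

```bash
python3 -m creep '0 0 0 0 0.3;0 0 0 0 0.4;0 0 0 0 0.5;0 0 0 0 0.5;0 0 0 0 0.55;0 0 0.02 0 0.55;0 0 0.04 0 0.55;0 0 0.045 0 0.6;0 0 0.045 0 0.7;-0.03 0 0.03 0 0.7;-0.04 0 0.02 -0.01 0.7;-0.045 0 0 -0.018 0.8;-0.04 0 0 0 0.8;-0.03 0 0 0 0.8;-0.015 -0.002 0 0 0.8;0 0 0 0 0.8;0 0 0 0 0.8'; python3 look.py 5
python3 - <<'E'
from h import *
p=cv2.imread('pics/w5.png');S=np.load('pics/w5s.npz')
rects(p[165:250,300:345].min(2)>208,(300,165),lambda u:wray(u,.069,S['p'],S['r']),150)
rects(p[130:290,285:360].max(2)<70,(285,130),lambda u:wray(u,.084,S['p'],S['r']),100)
E
```

```text
time: 15.65
ee_pos: [0.466, -0.1729, 0.2696]
tcp_rot: [-0.037, 3.14, -0.0]
contact_force: [0.3, 0.2, -0.2]
gripper_width: 0.801
gripper_force: 0.0
[ 0.46602774 -0.17292605  0.26958813] [-3.73765651e-02  3.13984362e+00 -3.89077506e-04] [ 0.32459277  0.24074044 -0.17515477]
[320. 206.] 857 [array([ 464.4, -175.3]), array([65.2, 13.9]), np.float64(1.5)]
[339. 207.] 426 [array([ 459.8, -157.7]), array([38.2, 10.4]), np.float64(2.1)]
[316. 158.] 545 [array([ 413.5, -177.5]), array([17.7, 46.3]), np.float64(9.5)]
```

View pics/c5.png

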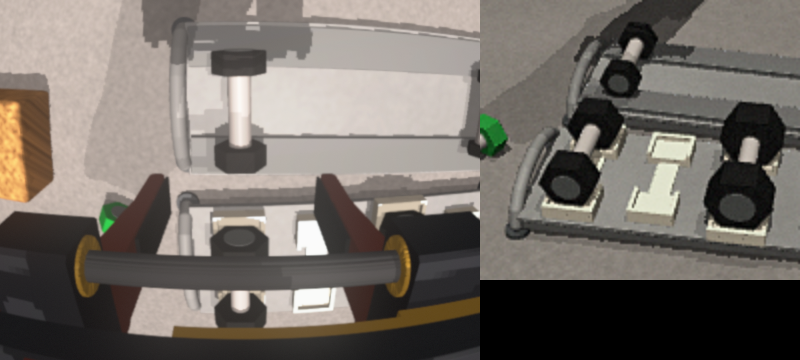

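m sits level in its cradle (scene crop (575,165)). The s handle is at wrist crop (240,108), directly below. Grasp s.

```bash
python3 -m creep '-0.0015 -0.0015 -0.04 0 0.8;0 0 -0.045 0 0.8;0 0 -0.045 0 0.8;0 0 -0.04 0 0.8;0 0 -0.02 0 0.8;0 0 -0.011 0 0.8;0 0 -0.003 0 0.8;0 0 0 0 0.8;0 0 0 0 0;0 0 0 0 0;0 0 0 0 0;0 0 0 0 0;0 0 0 0 0;0 0 0 0 0;0 0 0 0 0;0 0 0 0 0;0 0 0 0 0' 45; python3 -m creep '0 0 0.02 0 0;0 0 0.03 0 0;0 0 0.04 0 0;0 0 0.04 0 0;0 0 0 0 0;0 0 0 0 0'
```

```text
time: 17.45
ee_pos: [0.4632, -0.1749, 0.0653]
tcp_rot: [-0.036, 3.141, -0.001]
contact_force: [-1.2, -1.9, 0.6]
gripper_width: 0.244
gripper_force: 44.9
time: 18.05
ee_pos: [0.4629, -0.1739, 0.1949]
tcp_rot: [-0.038, 3.141, 0.002]
contact_force: [-0.7, 0.6, -3.5]
gripper_width: 0.24
gripper_force: 44.9
```

```bash
python3 -m creep '0.02 0.01 0 0.01 0;0.036 0.017 0 0.018 0;0.036 0.018 0 0 0;0.036 0.018 0 0 0;0.036 0.018 0 0 0;0.022 0.011 0 0 0;0.0115 0.005 0 0 0;0 0 -0.03 0 0;0 0 -0.03 0 0;0 0 -0.012 0 0;0 0 0 0 0;0 0 0 0 0'
python3 look.py 6
```

```text
time: 19.25
ee_pos: [0.6605, -0.0783, 0.1235]
tcp_rot: [0.079, -3.141, 0.0]
contact_force: [0.4, -0.8, -3.4]
gripper_width: 0.234
gripper_force: 44.9
[ 0.66052391 -0.07830813  0.12354398] [ 7.89345513e-02 -3.14052490e+00  3.76427736e-04] [ 0.37792215 -0.8249186  -3.44238428]
```

View pics/c6.png

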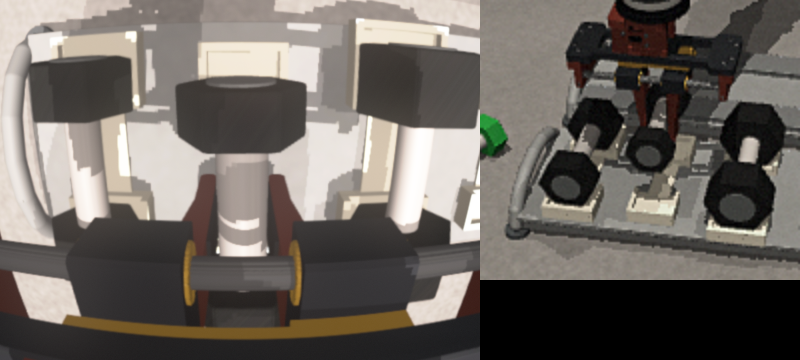

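Cradle edges 197–289, head 176–307: centred within 1 mm. I lower it.

```bash
python3 -m creep '0 0.001 -0.025 0 0;0 0 -0.015 0 0;0 0 -0.009 0 0;0 0 -0.005 0 0;0 0 -0.001 0 0;0 0 0 0 0;0 0 0 0 0'; python3 -m creep '0 0 -0.001 0 0;0 0 -0.001 0 0;0 0 0 0 0;0 0 0 0 0'
```

```text
time: 20.05
ee_pos: [0.6611, -0.0768, 0.0689]
tcp_rot: [-0.08, 3.139, -0.0]
contact_force: [0.1, 0.0, -3.9]
gripper_width: 0.237
gripper_force: 44.9
time: 20.45
ee_pos: [0.6611, -0.0767, 0.0674]
tcp_rot: [-0.08, 3.139, 0.0]
contact_force: [-2.8, 1.1, 6.2]
gripper_width: 0.238
gripper_force: 44.9
```

```bash
python3 -m creep '0 0 0 0 0.3;0 0 0 0 0.4;0 0 0 0 0.5;0 0 0 0 0.5;0 0 0 0 0.55;0 0 0.02 0 0.55;0 0 0.04 0 0.55;0 0 0.045 0 0.6;0 0 0.045 0 0.7;-0.02 0.02 0.03 0 0.7;-0.034 0.03 0.02 -0.01 0.7;-0.034 0.03 0 -0.018 0.8;-0.034 0.03 0 0 0.8;-0.034 0.03 0 0 0.8;-0.03 0.028 0 0 0.8;-0.014 0.014 0 0 0.8;0 0 0 0 0.8;0 0 0 0 0.8'; python3 look.py 7
python3 - <<'E'
from h import *
p=cv2.imread('pics/w7.png');S=np.load('pics/w7s.npz')
rects(p[165:250,300:345].min(2)>208,(300,165),lambda u:wray(u,.064,S['p'],S['r']),150)
rects(p[130:290,285:360].max(2)<70,(285,130),lambda u:wray(u,.074,S['p'],S['r']),100)
E
```

```text
time: 22.25
ee_pos: [0.461, 0.1052, 0.2664]
tcp_rot: [-0.037, 3.141, 0.001]
contact_force: [-0.5, 0.3, 0.2]
gripper_width: 0.799
gripper_force: 0.0
[0.46096576 0.10520151 0.26644316] [-3.72313165e-02  3.14063182e+00  5.65043823e-04] [-0.50987046  0.26655328  0.20031355]
[325. 203.] 681 [array([459. , 108.6]), array([66.5, 12.2]), np.float64(1.2)]
[324. 163.] 315 [array([414.7, 107.4]), array([12.6, 34.8]), np.float64(1.1)]
[310. 250.] 126 [array([494.7,  96.3]), array([16. , 14.7]), np.float64(55.9)]
```

View pics/c7.png

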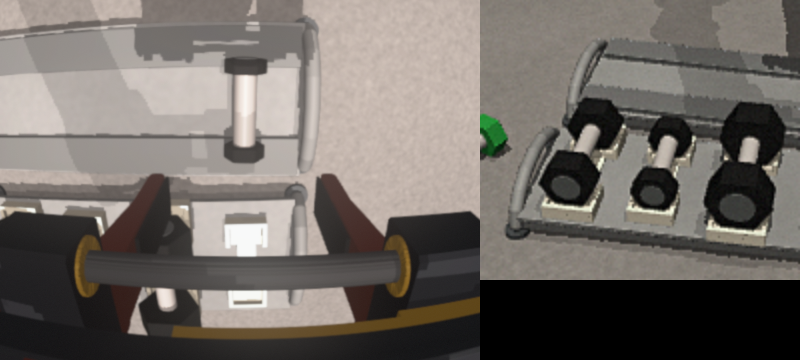

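s is seated (scene crop (655,160)). The xs handle is at wrist crop (244,103), about 2.5 mm to +y. Grasp xs.

```bash
python3 -m creep '-0.0015 0.0025 -0.04 0 0.8;0 0 -0.045 0 0.8;0 0 -0.045 0 0.8;0 0 -0.04 0 0.8;0 0 -0.02 0 0.7;0 0 -0.011 0 0.7;0 0 -0.004 0 0.7;0 0 0 0 0.7;0 0 0 0 0;0 0 0 0 0;0 0 0 0 0;0 0 0 0 0;0 0 0 0 0;0 0 0 0 0;0 0 0 0 0;0 0 0 0 0;0 0 0 0 0' 45; python3 -m creep '0 0 0.02 0 0;0 0 0.03 0 0;0 0 0.04 0 0;0 0 0.04 0 0;0 0 0 0 0;0 0 0 0 0'
```

```text
time: 24.05
ee_pos: [0.4592, 0.1079, 0.0613]
tcp_rot: [-0.036, 3.141, 0.0]
contact_force: [-1.7, -0.4, 6.0]
gripper_width: 0.244
gripper_force: 44.9
time: 24.65
ee_pos: [0.459, 0.1082, 0.1912]
tcp_rot: [-0.037, 3.141, 0.002]
contact_force: [-0.8, 0.0, -3.6]
gripper_width: 0.238
gripper_force: 44.9
```

```bash
python3 -m creep '0.02 0 0 0.01 0;0.036 0 0 0.018 0;0.036 0.002 0 0 0;0.036 0.002 0 0 0;0.036 0.002 0 0 0;0.02 0 0 0 0;0.01 0 0 0 0;0 0 -0.03 0 0;0 0 -0.03 0 0;0 0 -0.012 0 0;0 0 0 0 0;0 0 0 0 0'
python3 look.py 8
```

```text
time: 25.85
ee_pos: [0.6531, 0.1137, 0.1196]
tcp_rot: [0.08, -3.141, 0.0]
contact_force: [-0.1, -0.8, -2.2]
gripper_width: 0.242
gripper_force: 44.9
[0.6531378  0.11373458 0.11955732] [ 8.01232335e-02 -3.14055539e+00  1.94117878e-04] [-0.05520591 -0.78971321 -2.23063256]
```

View pics/c8.png

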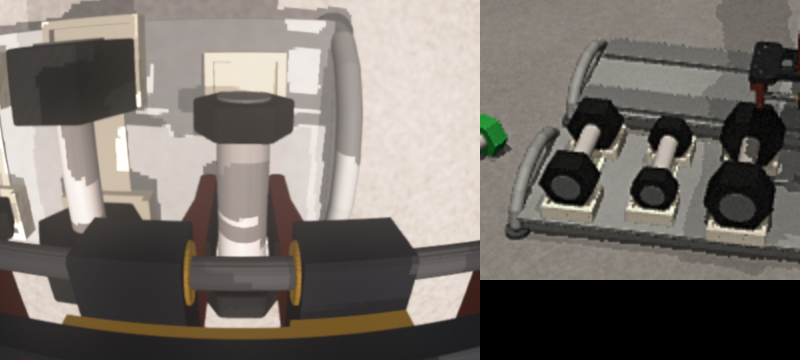

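Cradle edges 203–286, head 193–294: centred. I lower it.

```bash
python3 -c "
from h import *
S=np.load('pics/w8s.npz');print(wray([[324,153]],.047,S['p'],S['r']))"; python3 -m creep '0 0.0005 -0.025 0 0;0 0 -0.015 0 0;0 0 -0.009 0 0;0 0 -0.005 0 0;0 0 -0.001 0 0;0 0 0 0 0;0 0 0 0 0'; python3 -m creep '0 0 -0.001 0 0;0 0 -0.001 0 0;0 0 0 0 0;0 0 0 0 0'
```

```text
[[0.58941328 0.11166469 0.047     ]]
time: 26.65
ee_pos: [0.6536, 0.1143, 0.0648]
tcp_rot: [-0.08, 3.139, 0.0]
contact_force: [-0.7, 0.5, -2.0]
gripper_width: 0.238
gripper_force: 44.9
time: 27.05
ee_pos: [0.6536, 0.1144, 0.0634]
tcp_rot: [-0.08, 3.14, 0.001]
contact_force: [-2.3, 0.5, 5.5]
gripper_width: 0.245
gripper_force: 44.9
```

Contact at the expected height. I release, retreat and verify with both cameras.

```bash
python3 -m creep '0 0 0 0 0.3;0 0 0 0 0.4;0 0 0 0 0.5;0 0 0 0 0.5;0 0 0 0 0.55;0 0 0.02 0 0.55;0 0 0.04 0 0.55;0 0 0.045 0 0.6;0 0 0.045 0 0.7;-0.03 0.02 0.04 0 0.7;-0.04 0.02 0.03 0 0.7;-0.03 0.035 0.01 0 0.8;-0.02 0.045 0 0 0.8;-0.02 0.045 0 0 0.8;0 0.045 0 0 0.8;0 0.04 0 0 0.8;0 0.02 0 0 0.8;0 0 0 0 0.8;0 0 0 0 0.8'
python3 - <<'E'
from h import *
p,_=robot.grab_frame('scene');q,_=robot.grab_frame('top')
c=np.zeros((600,800,3),np.uint8)
c[:300,:480]=cv2.resize(p[190:340,190:430],None,fx=2,fy=2);c[300:600,:800]=cv2.resize(q[165:315,90:490],None,fx=2,fy=2)
cv2.imwrite('pics/end.png',c[:,:,::-1])
E
```

```text
time: 28.95
ee_pos: [0.5188, 0.3794, 0.2869]
tcp_rot: [-0.077, 3.141, -0.003]
contact_force: [-1.0, -0.9, -0.4]
gripper_width: 0.799
gripper_force: 0.0
```

View pics/end.png

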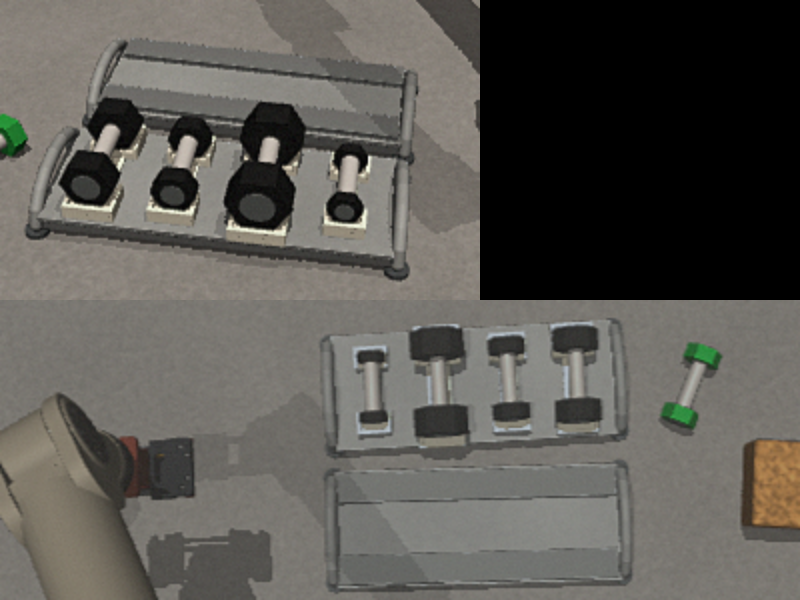

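All four dumbbells sit centred in their own cradles (top crop: xs (372,390), l (438,385), s (510,380), m (576,378)). The source rack is empty, and the green dumbbell and the cork block are where they were.

```bash
python3 -c "
from station import robot
print(robot.job_done())"
```

```text
the job is handed in; nothing more can be done
None
```

I moved all four dumbbells into their matching cradles, largest to smallest, setting each down and releasing it before the next; the job was handed in at about 29 s, and the final pictures showed all four seated and the cork block and green dumbbell undisturbed (the bottle was outside the final crops, and the arm only passed above it).

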